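Step the torque selector up one click and store it

ROBOT

A 6-joint arm with a two-finger parallel gripper is mounted at the origin on a cart in front of the work surface, level with it; the furniture and walls round the work are solid. World frame = base frame: x ahead of the robot, y to its left, z up, the work surface at z = 0. Lengths are in m, angles in rad, forces in N, time in s.
With the tool pointing down it reaches from about 0.375 to 0.9 m from the base axis. Payload 3.1 kg.
Tool frame: the origin (TCP) lies on the centre line of the jaws, within the pads' length; the fingertips stand 25 mm ahead of it and the grasp point (between the pads) lies 6 mm ahead of it (manip.nose_length is the distance from the TCP to the fingertips, in m); y points along the fingers, x is the direction in which the jaws open and shut, and the axes are right-handed (so a half turn about y gives the same grasp; the last joint's range is limited). The gripper opens to 85 mm and grips with 20 to 120 N. Pads are 22 mm wide; open, the fingers measure 114 mm over their backs; the gripper's body (76 mm by 85 mm) begins 54 mm behind the grasp point. The pads swing forward as they close: fully open they stand 13 mm farther back than shut.
Start: joints at [0.923, 0.527, 1.433, -0, 1.181, -0.178], TCP at [0.282, 0.558, 0.256] pointing down, gripper open.
Joint ranges: [-3.08, 3.08], [-0.75, 2.2], [0.22, 2.44], [-1.43, 4.57], [0, 2.65], [-2.85, 2.85]. Speed limits (rad/s): [2.79, 2.79, 3.14, 3.14, 3.14, 3.14].

INTERFACE

Orientations are given as a unit quaternion [x, y, z, w].
In Python, from bench import manip, optics, workorder, sensors gives the robot as it stands. The module is installed in compiled form; this text tells all that it offers. Calls block until the motion is done:
- manip.reach(position, orientation): joint-space move of the TCP to a pose.
- manip.line_to(position, velocity=0.15, frame=None, until_force=None): straight line of the TCP; frame=None keeps the orientation; velocity is the mean speed in m/s. With until_force (N) it stops when the force on the tool has changed by that much, and returns True; else False.
- manip.move_joints(angles): joint-space move.
- manip.gripper_open() and manip.clamp(grasp_force=None): open the fingers fully, or close them until they stop; grasp_force is the grip in N (None keeps the last).
- manip.wait(seconds).
- manip.solve_ik(position, orientation): joint angles nearest the present ones, or None.
- optics.get_image(name): name is "scene" or "top"; returns a dict with "pixels" (384x512x3 uint8, red, green, blue), "depth" (384x512 float32, m along the optical axis (not along the pixel's ray), 0 where there is no reading), "fx", "fy", "cx", "cy" (pixels), "T" (4x4, takes a point from camera to world coordinates). Camera axes: x right, y down, z forward; pixel columns grow to the right and rows downward; lengths in m; the calibration is good to about 2 mm. A picture is of the moment at which its call begins.
A pose or a line that the arm cannot do raises manip.IKError and nothing moves.
- workorder.job_done(): hands the job in, once; it reports no verdict.
Readings, each from a call of its own:
- sensors.get_t(): time.
- sensors.get_joint_pos(): joint angles.
- sensors.get_dq(): joint speeds.
- sensors.get_joint_efforts(): joint torques, N m.
- sensors.get_tcp_pos(): TCP position.
- sensors.get_ee_rot(): TCP orientation.
- sensors.get_wrist_force(): force on the tool from outside, world axes, zero at the start.
- sensors.get_torque(): the same for the moment, N m.
- sensors.get_width(): opening from 0.0 (shut) to 1.0 (fully open).
Only numpy, scipy, OpenCV 4.12 (cv2) and the standard library are available. Lean on these libraries where they do the work, as an engineer would, in place of code of your own. Each camera call takes 0.05 s, during which the arm holds its last target.

TASK

On the grey torque controller, press a fingertip on the big knurled wheel and turn it clockwise, by friction alone, until it clicks from the first mark into the middle one, and no further; take the finger off it. Then press the round button on the same controller fully down with the fingertip to store the setting, and let go. Press gently, pick nothing up and leave the things lying round the controller where they are.

Things in the scene. Friction and masses are not known exactly. Their poses are not given: they have to be found in the camera images.
- controller: Flat grey box, immovable, 180 mm (its x) by 200 mm (its y), dark top panel 45 mm above the table. Origin: centre of the underside. At yaw 0 its x points away from the robot, y to the left. Wheel axis upright at x +12, y +30 mm. Three raised marks lie round the far side of the wheel: 0.7 rad left of the x direction, along it (longer, middle) and 0.7 rad right.
- wheel_top (a point): Centre of the wheel's flat top, 72 mm above the table. Disc of 96 mm diameter, 20 mm high, knurled aluminium rim, flat rubber top from 18 to 45 mm radius. Spring-borne: pressed from above it sinks up to 6 mm (2 N at first, 10 N at the bottom); it cannot be pulled up. The x axis of this point runs along the white line on the top.
- wheel_line (a point): Outer end of the white line on the wheel's top, 45 mm from the wheel's axis.
- wheel (a joint): Angle of the wheel in rad, growing clockwise seen from above. Clicks at 0 (white line at the first mark, left: it starts here), 0.70 (middle mark: wanted) and 1.40 (last mark, right); stops at -0.15 and 1.55. Needs at most 0.1 N m; past 0.35 it snaps on by itself to 0.70, past 1.05 on to 1.40.
- set_button_top (a point): Centre of the top of the white round push button, 26 mm in diameter, in a black housing near the front right corner of the panel; its top is 67 mm above the table. It is pressed straight down.
- set_button (a joint): Travel of the button in m: 0 is up, 0.006 fully down (5 N); it springs back.
- screwdriver_red: Loose screwdriver with a red handle, 246 mm long and 23 mm high, lying along the front of the controller. To be left alone. Origin: centre of its underside.
- housing_1: Loose small plastic housing, 42 x 62 x 24 mm, right of the controller. To be left alone. Origin: centre of its underside.
- bushing_2: Loose grey turned bushing, 30 mm in diameter and 30 mm high, left of the controller. To be left alone. Origin: centre of its underside.
- hex_nut_2: Loose hexagon nut, 22 mm wide and 12 mm high, left of the controller. To be left alone. Origin: centre of its underside.

How it is judged:
On the way, in this order (a step that is already met when the one before it is completed fails the run):
1. the wheel stands in the click at the middle mark and the finger is off it (value of joint wheel between 0.58 and 0.82 rad and contact force between the fingers and controller below 0.3 N), for 0.2 s.
2. the button is pressed down (value of joint set_button above 0.0045 m), for 0.05 s.
At the end, for the whole second after the job is handed in: The wheel stands in the click at the middle mark (within 0.12 rad), the button has been pressed at least 4.5 mm down after the wheel was let go, and is up again (within 1 mm) (value of joint wheel between 0.58 and 0.82 rad and value of joint set_button below 0.001 m); the robot touches nothing.
It fails at once if the wheel is turned past the middle click towards the last mark (beyond 1.1 rad) (value of joint wheel above 1.1 rad).
It fails at once if the controller is pressed or pinched with more than 40 N (contact force between the fingers and controller above 40 N).
It fails at once if a loose thing beside the controller is lifted, carried or pushed more than 25 mm (distance of any of screwdriver_red, housing_1, bushing_2, hex_nut_2 from where it was at the start of the episode above 0.025 m).
It also fails if it takes over 40 s, if anything falls off the work surface, if the arm or the gripper's body presses on something with over 40 N, if the wrist force passes 120 N, or if a joint passes its speed limit or range.

## Working session

There is one attempt and no reset: what is moved stays moved. The work goes in short steps, each a Python script; the robot and the scene stay as the last script left them, time stands still between calls to the robot, and variables do not carry over. Pictures are saved under pics/ and viewed, and the job is handed in when it is done.

```bash
mkdir -p pics
python3 - <<'E'
from bench import manip, optics, workorder, sensors
import cv2,numpy as np
for n in("scene","top"):
    d=optics.get_image(n); cv2.imwrite(f"pics/{n}0.png",d["pixels"][:,:,::-1]); np.savez(f"pics/{n}0.npz",**d)
    print(n,d["fx"],d["fy"],d["cx"],d["cy"],d["T"].round(3))
print(sensors.get_t(),manip.nose_length,sensors.get_ee_rot())
E
```

```text
scene 450.7375571670732 450.7375571670732 262.1303440506937 191.70085329765 [[ 0.657 -0.564  0.5    0.101]
 [-0.754 -0.478  0.451 -0.422]
 [-0.016 -0.674 -0.739  0.72 ]
 [ 0.     0.     0.     1.   ]]
top 465.84336422928067 465.84336422928067 258.3444898699076 188.13680442261585 [[-0.015 -0.996  0.083  0.411]
 [-1.     0.014 -0.016 -0.04 ]
 [ 0.015 -0.083 -0.996  1.123]
 [ 0.     0.     0.     1.   ]]
0.1 0.025 [ 0.6027073   0.3695566  -0.37083732 -0.60220554]
```

View pics/scene0.png

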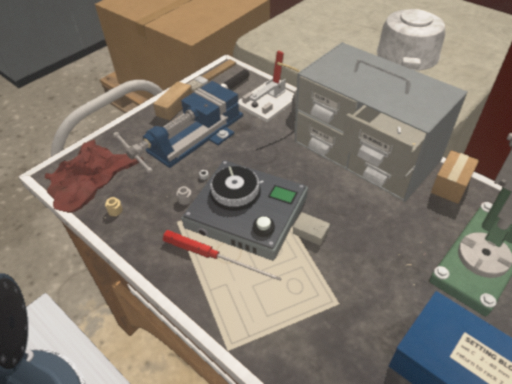

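View pics/top0.png

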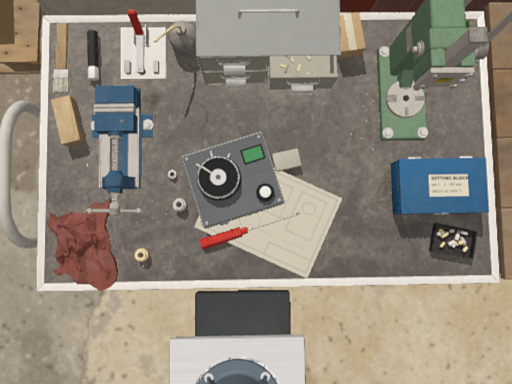

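The top view shows the controller at about (234,178), with the wheel at (218,177) and the white button at (265,191). The screwdriver lies in front of it, the housing is to the right at (287,159), and the bushing and nut are to the left. I'll zoom in and measure.

```bash
cat > h.py <<'E'
import numpy as np,cv2
def ray(d,u,v,z):
    T=d["T"];r=T[:3,:3]@np.array([(u-d["cx"])/d["fx"],(v-d["cy"])/d["fy"],1]);o=T[:3,3]
    return o+r*(z-o[2])/r[2]
def proj(d,p):
    T=d["T"];q=T[:3,:3].T@(np.array(p)-T[:3,3]);return d["fx"]*q[0]/q[2]+d["cx"],d["fy"]*q[1]/q[2]+d["cy"]
E
python3 - <<'E'
from h import *
d=dict(np.load("pics/top0.npz"));s=dict(np.load("pics/scene0.npz"))
im=d["pixels"]
# depth heights
def pts(d):
    v,u=np.mgrid[:384,:512];z=d["depth"];P=np.stack([(u-d["cx"])/d["fx"]*z,(v-d["cy"])/d["fy"]*z,z],-1)
    return P@d["T"][:3,:3].T+d["T"][:3,3]
for n,D,win in(("top",d,(170,120,300,240)),("scene",s,(170,150,320,260))):
    P=pts(D);x0,y0,x1,y1=win
    print(n,"depth ok",(D["depth"][y0:y1,x0:x1]>0).mean())
    m=np.zeros((384,512),bool);m[y0:y1,x0:x1]=True
    h=P[...,2]
    hsv=cv2.cvtColor(D["pixels"],cv2.COLOR_RGB2HSV)
    w=m&(hsv[...,2]>215)&(hsv[...,1]<50)
    k,l,st,c=cv2.connectedComponentsWithStats(w.astype(np.uint8))
    for i in range(1,k):
        if st[i,4]>5: 
            z=.067; print(st[i],c[i].round(1),ray(D,*c[i],.067).round(4),ray(D,*c[i],.072).round(4),P[l==i].mean(0).round(3))
    # panel mask by height
    b=m&(h>.035)&(h<.1)
    cs,_=cv2.findContours(b.astype(np.uint8),0,2);cc=max(cs,key=cv2.contourArea)
    q=P[b]; q=q[q[:,2]<.052]
    print("panel z",np.median(q[:,2]));
    hull=cv2.minAreaRect(q[:,:2].astype(np.float32)*1000);print(hull)
    b=m&(h>.0685)&(h<.08)
    q=P[b]
    print("z high",np.median(q[:,2]),len(q));print(cv2.minEnclosingCircle(q[:,:2].astype(np.float32)*1000))
c=im[110:250,160:310,::-1];cv2.imwrite("pics/zt.png",cv2.resize(c,None,fx=5,fy=4.28*5/4.28,interpolation=2)[:600*1] if 0 else cv2.resize(c,None,fx=4,fy=4,interpolation=2))
c=s["pixels"][150:265,150:340,::-1];cv2.imwrite("pics/zs.png",cv2.resize(c,None,fx=4,fy=4,interpolation=2))
E
```

```text
top depth ok 0.9966025641025641
[211 170  15  14 129] [218.  176.6] [0.5266 0.0351 0.067 ] [0.5261 0.0348 0.072 ] [0.526 0.035 0.072]
[260 187  11  10  84] [264.8 191.3] [ 0.4914 -0.071   0.067 ] [ 0.4911 -0.0709  0.072 ] [ 0.492 -0.071  0.066]
panel z 0.044166118005119825
((520.2725219726562, 2.1706695556640625), (183.86448669433594, 199.54454040527344), 16.900047302246094)
z high 0.07177982568818742 1292
((511.4742736816406, 0.21245408058166504), 84.08607482910156)
scene depth ok 0.9958787878787879
[227 177  16  10  69] [234.8 181.9] [0.5277 0.0365 0.067 ] [0.5245 0.033  0.072 ] [0.524 0.033 0.072]
[258 217  12   9  86] [263.4 221.2] [ 0.489  -0.0731  0.067 ] [ 0.486  -0.0757  0.072 ] [ 0.489 -0.073  0.066]
[277 245  15  15  75] [285.1 253.8] [ 0.4587 -0.1493  0.067 ] [ 0.456  -0.1514  0.072 ] [ 0.485 -0.129  0.019]
[294 246   7  10  20] [296.8 250.8] [ 0.4771 -0.1608  0.067 ] [ 0.4742 -0.1628  0.072 ] [ 0.516 -0.134  0.   ]
[229 251   4   5   6] [230.3 253. ] [ 0.3981 -0.0755  0.067 ] [ 0.3958 -0.0781  0.072 ] [ 0.429 -0.04  -0.   ]
[233 253   4   4   6] [234.5 254.7] [ 0.4002 -0.0834  0.067 ] [ 0.398 -0.086  0.072] [ 0.432 -0.048 -0.001]
[241 255   5   5  10] [243.6 257. ] [ 0.407  -0.0988  0.067 ] [ 0.4046 -0.1013  0.072 ] [ 0.438 -0.066  0.   ]
[298 257   6   3  13] [300.5 258. ] [ 0.4692 -0.175   0.067 ] [ 0.4664 -0.1769  0.072 ] [ 0.507 -0.15   0.   ]
panel z 0.04427272364624363
((500.8710021972656, 57.27979278564453), (181.97274780273438, 323.197021484375), 18.394268035888672)
z high 0.07171978029157872 1296
((517.7479248046875, -1.3508713245391846), 82.18558502197266)
```

View pics/zt.png

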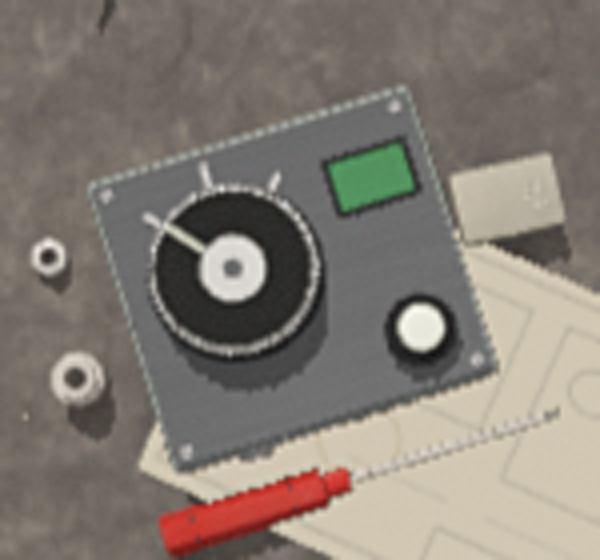

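View pics/zs.png

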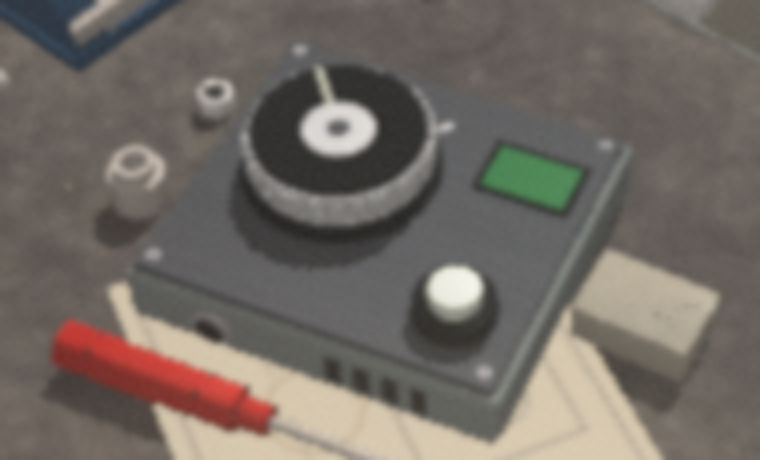

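The controller's yaw is about 0.295 rad. The wheel centre is about (0.5255, 0.034) and the button about (0.490, -0.072). Next I'll close the fingers and go above the near side of the wheel.

```bash
cat >> h.py <<'E'
from scipy.spatial.transform import Rotation as R
W=np.array([.5255,.034]);B=np.array([.490,-.072]);RAD=.031
def quat(a):
    x=np.array([np.cos(a),np.sin(a),0]);y=np.array([0,0,-1.]);return R.from_matrix(np.c_[x,y,np.cross(x,y)]).as_quat()
def on(phi,z): return [W[0]+RAD*np.cos(phi),W[1]+RAD*np.sin(phi),z]
E
python3 - <<'E'
from h import *
from bench import manip, optics, workorder, sensors
manip.clamp(20)
print(sensors.get_t(),sensors.get_width())
ph=np.pi+.35
for s in(np.pi/2,-np.pi/2):
    a=[manip.solve_ik(on(p,.11),quat(p+s)) for p in(ph,ph-.75)]
    print(s,[None if q is None else np.round(q,2) for q in a])
s=-np.pi/2 if a[0] is not None and abs(a[0][5])<2.3 else np.pi/2
print(s)
manip.reach(on(ph,.22),quat(ph+s))
print(sensors.get_t(),sensors.get_tcp_pos(),sensors.get_wrist_force(),sensors.get_joint_pos())
E
```

```text
0.8667 0.0018541440727049144
1.5707963267948966 [array([-0.18,  0.6 ,  1.88, -0.  ,  0.67,  1.04]), array([-0.13,  0.6 ,  1.87, -0.  ,  0.67,  1.84])]
-1.5707963267948966 [array([-0.18,  0.6 ,  1.88, -0.  ,  0.67, -2.1 ]), array([-0.13,  0.6 ,  1.87, -0.  ,  0.67, -1.3 ])]
-1.5707963267948966
2.9417 [0.4964972  0.02389014 0.22009061] [ 0.6551529  -0.03589475 -0.31752945] [-1.77250601e-01  4.08933317e-01  1.78771108e+00  2.73308207e-04
  9.44664400e-01 -2.09880849e+00]
```

Run:
```python
from h import *
from bench import manip, optics, workorder, sensors
ph=np.pi+.35
manip.line_to(on(ph,.112),velocity=.1)
manip.wait(.2);f0=sensors.get_wrist_force()
r=manip.line_to(on(ph,.085),velocity=.02,until_force=1.5)
print(r,sensors.get_t(),sensors.get_tcp_pos(),np.subtract(sensors.get_wrist_force(),f0).round(2))
for k in range(12):
    z=sensors.get_tcp_pos()[2]-.001
    if k==0: zc=z
    zc-=.001
    manip.line_to(on(ph,zc),velocity=.01)
    f=np.subtract(sensors.get_wrist_force(),f0);print(round(zc,4),sensors.get_tcp_pos()[2].round(4),f.round(2))
    if f[2]>9.5: break
print(sensors.get_t(),f0)
```

```text
True 5.2 [0.49623564 0.02336004 0.09597229] [0.5  0.32 3.82]
0.094 0.0941 [-1.54 -0.14  5.79]
0.093 0.0933 [-1.44 -0.72  6.96]
0.092 0.0924 [-0.38 -0.43  8.08]
0.091 0.0915 [-1.43 -0.43  9.3 ]
0.09 0.0907 [-2.63 -0.76 10.56]
6.5667 [-0.01320762  0.01125122 -0.22114627]
```

Run:
```python
from h import *
from bench import manip, optics, workorder, sensors
ph=np.pi+.35;z=.0897
for d in np.arange(.1,.61,.1):
    p=ph-d
    manip.line_to(on(p,z),velocity=.015,frame=quat(p-np.pi/2))
    print(round(d,2),np.round(sensors.get_tcp_pos(),4),np.round(sensors.get_wrist_force(),2),round(sensors.get_torque()[2],3))
print(sensors.get_t())
d=optics.get_image("scene");cv2.imwrite("pics/turn.png",cv2.resize(d["pixels"][120:280,130:340,::-1],None,fx=3.5,fy=3.5))
```

```text
0.1 [0.4951 0.0261 0.0906] [-2.24 -1.81 11.88] 0.026
0.2 [0.4945 0.029  0.0906] [-2.97 -2.54 11.84] -0.036
0.3 [0.4941 0.0322 0.0907] [-2.97 -2.59 12.12] -0.035
0.4 [0.494  0.0356 0.0906] [-2.32  0.13 11.77] -0.046
0.5 [0.4943 0.0389 0.0906] [-2.37  1.37 13.2 ] -0.01
0.6 [0.4948 0.042  0.0906] [-2.84  0.41 12.56] -0.022
8.7167
```

View pics/turn.png

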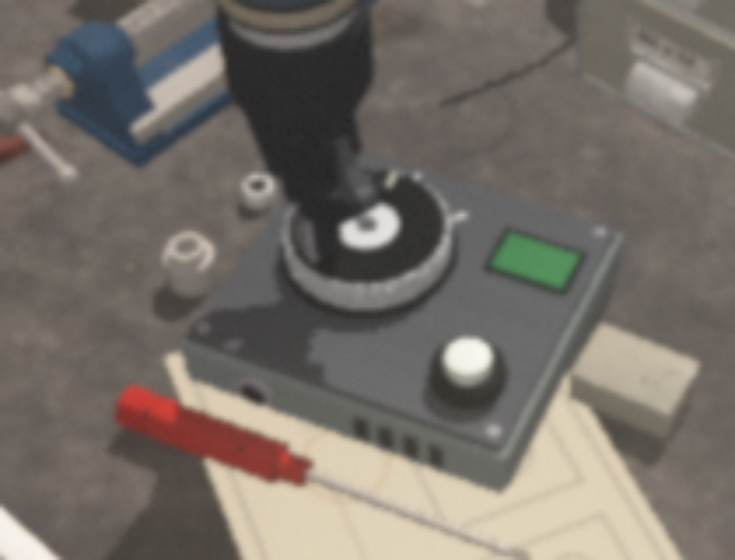

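The friction sign flipped at about 0.4 rad, so the detent has snapped. The picture shows the line's outer end near (392,180), close to the middle mark at (418,175). I'll lift straight up, move clear towards the button and look again.

Run:
```python
from h import *
from bench import manip, optics, workorder, sensors
p=np.pi-.25
manip.line_to(on(p,.14),velocity=.08)
manip.wait(.3)
q=quat(p-np.pi/2)
manip.line_to([B[0]-.10,B[1]-.04,.16],velocity=.15)
for n in("top","scene"):
    d=optics.get_image(n);np.savez(f"pics/{n}1.npz",**d)
    c=d["pixels"][110:250,160:310] if n=="top" else d["pixels"][150:265,150:340]
    cv2.imwrite(f"pics/{n}1.png",cv2.resize(c[:,:,::-1],None,fx=4,fy=4,interpolation=2))
print(sensors.get_t(),sensors.get_wrist_force())
```

```text
11.3417 [ 0.73614663 -0.2238477   0.13632769]
```

View pics/top1.png

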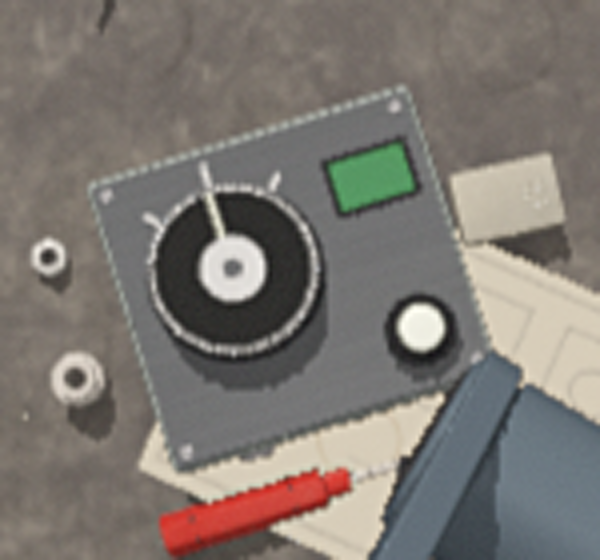

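View pics/scene1.png

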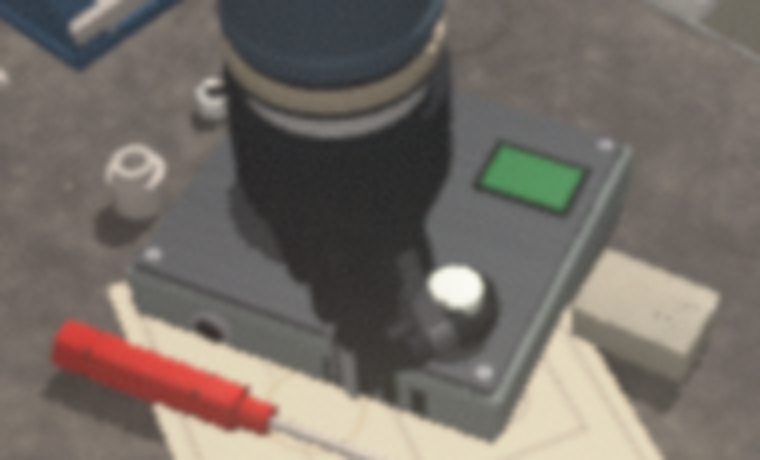

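In the top view the line points straight at the middle mark at (205,175), so the wheel is in the middle click. Nothing beside the controller has moved. Next is the button.

Run:
```python
from h import *
from bench import manip, optics, workorder, sensors
b=lambda z:[B[0],B[1],z]
manip.line_to(b(.13),velocity=.12)
manip.line_to(b(.10),velocity=.05)
manip.wait(.2);f0=np.array(sensors.get_wrist_force())
r=manip.line_to(b(.085),velocity=.02,until_force=1.2)
print(r,np.round(sensors.get_tcp_pos(),4),(sensors.get_wrist_force()-f0).round(2))
zc=sensors.get_tcp_pos()[2]
for k in range(14):
    zc-=.001
    manip.line_to(b(zc),velocity=.01)
    f=sensors.get_wrist_force()-f0;print(round(zc,4),sensors.get_tcp_pos()[2].round(4),f.round(2))
    if f[2]>12: break
manip.wait(.2)
d=optics.get_image("scene");cv2.imwrite("pics/press.png",cv2.resize(d["pixels"][150:265,150:340,::-1],None,fx=4,fy=4,interpolation=2))
print(sensors.get_t())
```

```text
True [ 0.4901 -0.072   0.0904] [-0.47  0.03  1.99]
0.0894 0.0895 [-0.66 -0.24  1.5 ]
0.0884 0.0885 [-1.49 -0.51  2.46]
0.0874 0.0875 [-0.88 -0.04  2.56]
0.0864 0.0865 [-0.41  0.55  3.74]
0.0854 0.086 [-1.16  0.13  8.58]
0.0844 0.0859 [-3.26 -0.2  16.63]
15.6667
```

View pics/press.png

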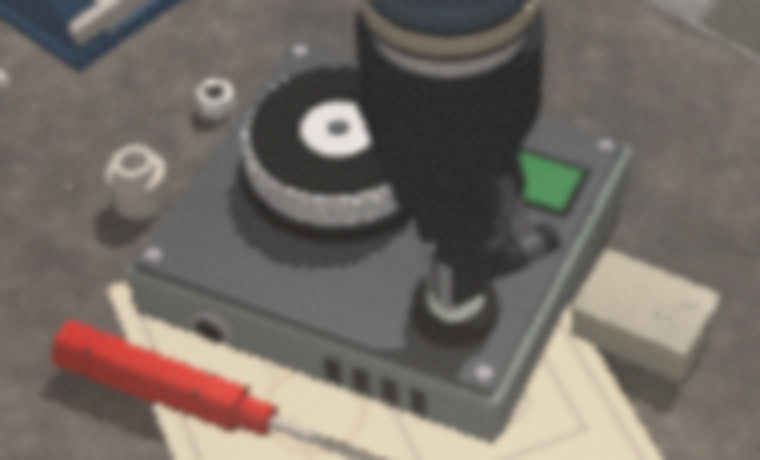

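The button hit a hard stop about 6 mm below contact, and the picture shows the cap sunk into its housing at (455,305). I'll lift off and check.

Run:
```python
from h import *
from bench import manip, optics, workorder, sensors
manip.line_to([B[0],B[1],.14],velocity=.08)
manip.line_to([B[0]-.07,B[1]-.12,.22],velocity=.15)
manip.wait(.3)
for n in("top","scene"):
    d=optics.get_image(n)
    c=d["pixels"][110:250,160:310] if n=="top" else d["pixels"][150:265,150:340]
    cv2.imwrite(f"pics/{n}2.png",cv2.resize(c[:,:,::-1],None,fx=4,fy=4,interpolation=2))
    if n=="top":
        u,v=proj(d,[*B,.067]);u,v=int(u),int(v);z=np.median(d["depth"][v-2:v+3,u-2:u+3]);
        q=d["T"]@np.array([(u-d["cx"])/d["fx"]*z,(v-d["cy"])/d["fy"]*z,z,1]);print("button top",q[:3])
print(sensors.get_t(),sensors.get_wrist_force())
```

```text
button top [ 0.49221201 -0.07141171  0.06670512]
18.125 [-0.71386912  0.16372422  0.20644279]
```

View pics/top2.png

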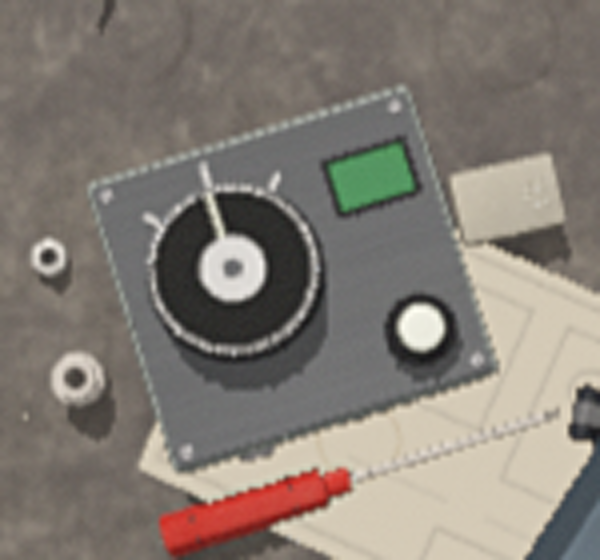

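View pics/scene2.png

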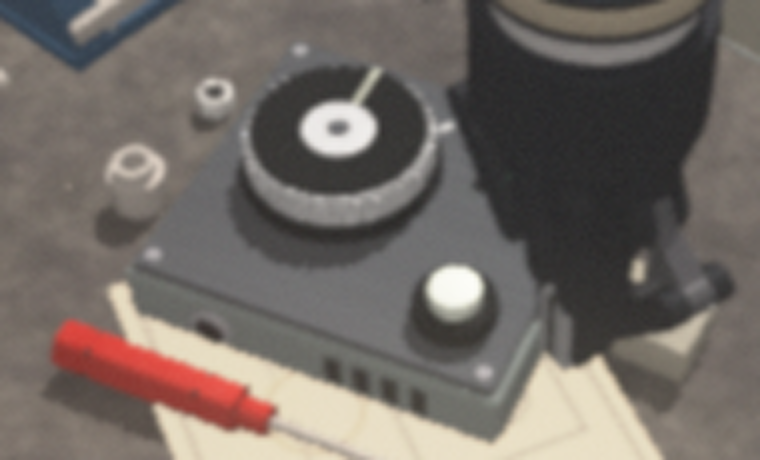

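The line is on the middle mark at (205,175), and the button is up again, with its top at 66.7 mm. The loose things are where they were and the arm is clear, so I'll hand in.

```bash
python3 -c "
from bench import workorder;print(workorder.job_done())"
```

```text
the job is handed in; nothing more can be done
None
```

I turned the wheel to the middle mark by friction, pressed the button fully down and let go, then handed the job in. By the last reading before hand-in, 18 s of the 40 s had been used.

- **Wheel:** I pressed the closed fingertips on the rubber top at about 12 N and turned about 0.6 rad clockwise. The side force reversed near 0.4 rad, where the wheel snapped on. After lifting off, and again at the end, the top view showed the white line on the middle mark.
- **Button:** It reached a hard stop about 6 mm below its resting height, and I stopped there at about 17 N. Afterwards its top measured 66.7 mm above the table, so it is up again.
- **Surroundings:** In the pictures the screwdriver, housing, bushing and nut show no movement. The arm ended clear of everything.

No check failed. The two cameras' button positions differed by 2–3 mm, which made no difference to the press. The wheel and button joint values can't be read directly, so these checks rest on the pictures, depth and force readings.

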